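Grease the polishing spindle bearing with a push gun

ROBOT

A 6-joint arm with a two-finger parallel gripper is mounted at the origin on the work surface. World frame = base frame: x ahead of the robot, y to its left, z up, the work surface at z = 0. Lengths are in m, angles in rad, forces in N, time in s.
With the tool pointing down it reaches from about 0.35 to 0.975 m from the base axis. Payload 4.9 kg.
Tool frame: the origin (TCP) lies on the centre line of the jaws, within the pads' length; the fingertips stand 22 mm ahead of it and the grasp point (between the pads) lies 3 mm ahead of it; z points along the fingers, x is the direction in which the jaws open and shut, and the axes are right-handed (so a half turn about z gives the same grasp; the last joint's range is limited). The gripper opens to 85 mm and grips with 20 to 120 N. Pads are 22 mm wide; open, the fingers measure 114 mm over their backs; the gripper's body (76 mm by 85 mm) begins 54 mm behind the grasp point. The pads swing forward as they close: fully open they stand 13 mm farther back than shut.
Start: joints at [1.163, 0.053, 1.613, -0, 1.476, -0.119], TCP at [0.178, 0.599, 0.253] pointing down, gripper open.
Joint ranges: [-3.01, 3.01], [-1.01, 2.22], [0.06, 2.58], [-1.02, 4.17], [0.09, 2.62], [-3.14, 3.14]. Speed limits (rad/s): [2.57, 2.57, 3.14, 3.14, 3.14, 3.14].

INTERFACE

Orientations are given as [roll, pitch, yaw] about the fixed x, y, z axes, in that order (R = Rz(yaw) Ry(pitch) Rx(roll)).
In Python, from rig import env, vision, models gives the robot as it stands. Calls block until the motion is done:
- env.goto(position, orientation): joint-space move of the TCP to a pose.
- env.move_linear(position, orientation=None, v=0.15, threshold=None): straight line of the TCP; orientation=None keeps the orientation; v is the mean speed in m/s. With threshold (N) it stops when the force on the tool has changed by that much, and returns True; else False.
- env.move_joints(angles): joint-space move.
- env.release() and env.clamp(effort=None): open the fingers fully, or close them until they stop; effort is the grip in N (None keeps the last).
- env.hold(seconds).
- env.solve_ik(position, orientation): joint angles nearest the present ones, or None.
- vision.camera(name): name is "scene" or "top" or "wrist"; returns a dict with "frame" (384x512x3 uint8, red, green, blue), "fx", "fy", "cx", "cy" (pixels), "eye" and "orientation" of the camera in the world. Camera axes: x right, y down, z forward; pixel columns grow to the right and rows downward; lengths in m; the calibration is good to about 2 mm. A picture is of the moment at which its call begins. There is no depth.
A pose or a line that the arm cannot do raises env.MotionError and nothing moves.
- env.job_done(): hands the job in, once; it reports no verdict.
Trained networks look in a picture, given as the dict that the camera call returned (one of the last four; its "shot" number tells which), for a name from the list of things; names that differ only in an ending like _2 or _b are one class to them, and where a whole thing is asked for, a point or a joint stands for the part that bears it (a point fixed in the world has none). Each returns a list of dicts, best first, with "confidence" (0 to 1); they miss things now and then, are a little off and sometimes report something else, mostly with a low value. They report only what shows in the picture. A call takes as long as a camera call.
- models.regions_of(picture, target): "pixels" (384x512 bool, what is visible of it).
- models.landmark_of(picture, target): "at" ([x, y, z] in m, in the coordinates of the camera as it stood for that picture, good to about 4 mm: a listed point, or the origin of a listed thing).
Readings, each from a call of its own:
- env.read_time(): time.
- env.read_qpos(): joint angles.
- env.read_joint_velocities(): joint speeds.
- env.read_tau(): joint torques, N m.
- env.read_position(): TCP position.
- env.read_orientation(): TCP orientation.
- env.read_wrist_force(): force on the tool from outside, world axes, zero at the start.
- env.read_moment(): the same for the moment, N m.
- env.read_width(): finger opening in m.
Only numpy, scipy, OpenCV 4.12 (cv2) and the standard library are available. Lean on these libraries where they do the work, as an engineer would, in place of code of your own. Each camera call takes 0.05 s, during which the arm holds its last target.

TASK

Grease the polishing spindle: lift the steel push-type grease gun out of its holder, set its coupler squarely on the bare, tilted brass nipple and press until it snaps on, then keep pushing so that the gun's body slides down against its spring through its stroke, without forcing it. Finish while still holding the gun pushed in there: do not let go. Leave the red-capped nipple alone and do not disturb the other things on the bench.

Things in the scene. Friction and masses are not known exactly. Their poses are not given: they have to be found in the camera images.
- grease_gun: Push-type grease gun upright in the holder, coupler down, round, about 0.46 kg. Origin: centre of the barrel's lower end; z runs along the gun from coupler to handle. Steel barrel 36 mm diameter, z = 0 to 75 mm; above it the black handle to grip, 27 mm diameter, z = 75 to 118 mm; fingertips may bear on the 4.5 mm step between. Below the barrel an 11 mm pump tube and the coupler, nose 62 mm down at rest
- coupler (a joint): how far the barrel is pushed down over the pump tube, m: 0 at rest (nose 62 mm below the barrel's end), 0.018 at the hard stop. The spring inside needs about 12.5 N to start moving and 19 N at the stop
- coupler_nose (a point): centre of the coupler's open nose, which goes on the nipple; z runs up the gun's axis to the handle. Steel, 17 mm diameter, 28 mm long, mouth flared to 14 mm, bore 10.4 mm. Four sprung jaws 5 mm inside ride over the nipple's ball and snap shut behind it, at about 6 N, before the gun's own spring gives. Snapped home, the ball's centre lies about 8.8 mm inside the nose
- nipple_ball (a point): centre of the ball end (8 mm diameter) of the bare brass grease nipple; z is the nipple's axis, pointing out of it, 30 degrees from vertical. The neck behind the ball is 4 mm thick and 17 mm long, from a 13 mm hexagon on top of the bearing. The coupler goes on along this axis, its z along this z
- nipple: the whole bare elbow nipple, fixed. Origin: centre of its hexagon's foot on the bearing's top boss; z up; its tip leans to its own -x side
- bearing_bare: blue cast plummer block whose nipple is bare, 140 (x) x 38 (y) x 73 mm (z), fixed on the spindle base. Origin: centre of its foot; the shaft runs along its y, 36.5 mm up
- capped_nipple: the elbow nipple of the other bearing, covered by a red plastic dust cap; leave alone. Origin: centre of its foot; about 30 mm tall
- spindle: the polishing spindle, fixed: green base 170 (x) x 300 (y) x 35 mm (z), a steel shaft along its y with a pulley in the middle, a 120 mm cream felt wheel 187 mm to -y of its origin and a bare taper to +y (to 250 mm). Origin: centre of the underside. Bearings stand 85 mm to either side
- holder: dark wooden cup on a round steel foot (96 mm diameter), fixed, 97 mm tall, 54 mm diameter: the gun's barrel stands 22 mm deep in it (bore 1 mm larger all round), its lower end 75 mm above the bench. Origin: centre of the underside
- sax_neck: loose brass saxophone neck lying on the bench, about 155 x 180 x 28 mm; leave alone. Origin: near its middle, on the bench
- polish_bar: loose reddish-brown polishing bar in a cardboard sleeve, 120 x 45 x 34 mm; leave alone. Origin: centre of the underside
- mallet: loose rawhide mallet, head 38 mm diameter by 75 mm, handle 220 mm to its -x; leave alone. Origin: under the middle of the head
- grease_tin: loose yellow tin, 64 mm diameter, 60 mm tall; leave alone. Origin: centre of the underside

How it is judged:
On the way:
1. the coupler is snapped onto the bare nipple, square to it within 10 degrees (z of nipple_ball in the frame of coupler_nose between 0.007 and 0.011 m and distance between nipple_ball and coupler_nose below 0.0115 m and angle between the z axis of coupler_nose and the z axis of nipple_ball, either way round below 0.175 rad), for 0.05 s.
At the end, for the whole second after the job is handed in: The coupler is snapped onto the bare nipple (ball's centre 7 to 11 mm inside the nose), square to it within 10 degrees, and the gun's body is held pushed down at least 12 mm of its 18 mm stroke, at rest, by the fingers that still hold the gun; the nipple carries more than 8 N (all of step 1 and value of joint coupler above 0.012 m and contact force between grease_gun and nipple above 8 N and contact force between the fingers and grease_gun above 3 N and linear speed of grease_gun below 0.02 m/s); the arm keeps its last pose, push and grip.
It fails at once if the nipple is pushed with more than 60 N (contact force between grease_gun and nipple above 60 N).
It fails at once if the gun hits the red-capped nipple (contact force between grease_gun and capped_nipple above 4 N).
It fails at once if a bystander is moved by more than 25 mm (distance of any of sax_neck, polish_bar, mallet, grease_tin from where it was at the start of the episode above 0.025 m).
It also fails if it takes over 48 s, if anything falls off the work surface, if the arm or the gripper's body presses on something with over 40 N, if the wrist force passes 120 N, or if a joint passes its speed limit or range.

## Working session

There is one attempt and no reset: what is moved stays moved. The work goes in short steps, each a Python script; the robot and the scene stay as the last script left them, time stands still between calls to the robot, and variables do not carry over. Pictures are saved under pics/ and viewed, and the job is handed in when it is done.

```bash
ls; mkdir -p pics; cat > h.py <<'E'
from rig import env, vision, models
import numpy as np, cv2
from scipy.spatial.transform import Rotation as R
def camR(c):
    o=np.array(c["orientation"],float)
    return o if o.shape==(3,3) else (R.from_euler('xyz',o).as_matrix() if o.size==3 else R.from_quat(o).as_matrix())
def w(c,p): return np.array(c["eye"])+camR(c)@np.array(p)
def proj(c,P):
    q=camR(c).T@(np.array(P)-np.array(c["eye"])); return np.array([c["fx"]*q[0]/q[2]+c["cx"],c["fy"]*q[1]/q[2]+c["cy"]])
def ray(c,uv):
    d=camR(c)@np.array([(uv[0]-c["cx"])/c["fx"],(uv[1]-c["cy"])/c["fy"],1]); return np.array(c["eye"]),d/np.linalg.norm(d)
def save(c,n,box=None,k=1):
    f=c["frame"][:,:,::-1]
    if box: f=f[box[1]:box[3],box[0]:box[2]]
    cv2.imwrite("pics/"+n,cv2.resize(f,None,fx=k,fy=k,interpolation=cv2.INTER_CUBIC))
E
python3 - <<'E'
from h import *
np.set_printoptions(precision=4,suppress=True)
for n in ["scene","top"]:
    c=vision.camera(n); save(c,n+"0.png"); print(n,c["eye"],c["orientation"],c["fx"],c["cx"],c["cy"])
    for t in ["grease_gun","coupler_nose","nipple_ball","nipple","bearing_bare","capped_nipple","spindle","holder","sax_neck","polish_bar","mallet","grease_tin"]:
        l=models.landmark_of(c,t)
        print(t,[(w(c,q["at"]).round(4),round(q["confidence"],2)) for q in l[:2]])
print(env.read_time(),env.read_position(),env.read_orientation())
E
```

```text
pics
scene [1.1766 0.1141 0.7492] [-2.3322  0.0101  1.5206] 390.83848242507537 256.90305446156987 194.30567509510112
grease_gun [(array([0.5303, 0.2717, 0.0741]), 0.56)]
coupler_nose [(array([ 0.526 ,  0.4648, -0.0019]), 0.31)]
nipple_ball [(array([ 0.3506, -0.1714,  0.0017]), 0.69), (array([0.6286, 0.0123, 0.1295]), 0.61)]
nipple [(array([0.6358, 0.013 , 0.1081]), 0.37)]
bearing_bare [(array([0.6367, 0.0157, 0.039 ]), 0.65), (array([0.6365, 0.015 , 0.1081]), 0.36)]
capped_nipple [(array([ 0.6213, -0.1524,  0.1073]), 0.41), (array([ 0.693 ,  0.2925, -0.0064]), 0.27)]
spindle [(array([ 0.6274, -0.0709, -0.0057]), 0.87)]
holder [(array([ 0.5294,  0.274 , -0.0038]), 0.67), (array([ 0.6938,  0.2924, -0.0069]), 0.17)]
sax_neck [(array([ 0.349 , -0.1674, -0.    ]), 0.95)]
polish_bar [(array([ 0.3764,  0.0758, -0.0008]), 0.93)]
mallet [(array([ 0.6959,  0.2898, -0.0052]), 0.67), (array([0.639 , 0.0112, 0.0353]), 0.3)]
grease_tin [(array([0.5274, 0.4671, 0.0005]), 0.56), (array([ 0.6237, -0.0708, -0.0049]), 0.35)]
top [0.3991 0.1348 0.9295] [-2.9814 -0.0125 -1.5687] 362.32989927153255 256.643521558331 189.4176713590679
grease_gun [(array([0.5331, 0.2706, 0.0757]), 0.67)]
coupler_nose []
nipple_ball []
nipple [(array([0.6346, 0.011 , 0.1067]), 0.41)]
bearing_bare [(array([0.6419, 0.0132, 0.033 ]), 0.6)]
capped_nipple [(array([ 0.6192, -0.1578,  0.1078]), 0.44)]
spindle [(array([ 0.5328,  0.2692, -0.0039]), 0.75), (array([ 0.6302, -0.0761,  0.0002]), 0.61)]
holder [(array([ 0.5321,  0.2688, -0.0021]), 0.87)]
sax_neck [(array([ 0.3521, -0.1699, -0.0015]), 0.57)]
polish_bar [(array([ 0.3758,  0.0731, -0.0011]), 0.6)]
mallet [(array([ 0.6933,  0.2925, -0.0017]), 0.95)]
grease_tin [(array([ 0.53  ,  0.466 , -0.0034]), 0.6)]
1.3 [0.178  0.5991 0.2533] [-3.1416 -0.      1.282 ]
```

View pics/scene0.png

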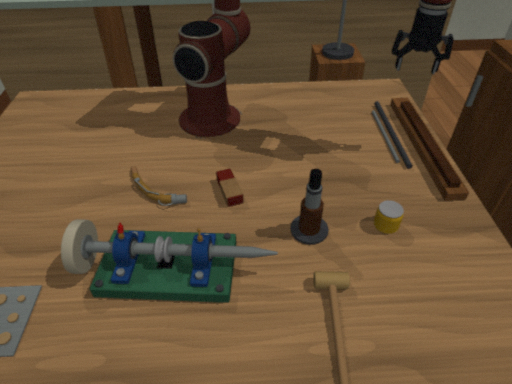

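View pics/top0.png

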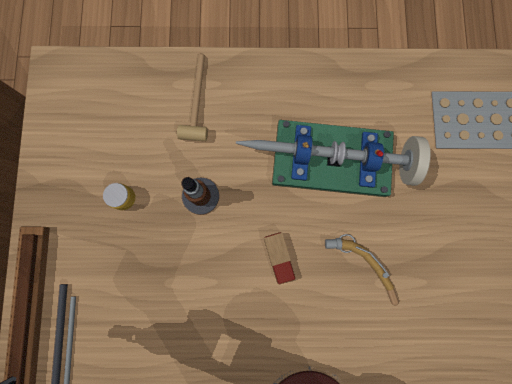

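The gun stands in its holder at scene (313,190). The bare nipple is at (199,236) and the red-capped one at (121,228). Next I'll use the wrist camera to measure the nipple and its lean up close.

```bash
python3 - <<'E'
from h import *
np.set_printoptions(precision=4,suppress=True)
def look(n):
    c=vision.camera("wrist"); save(c,n); print(n,c["eye"],c["orientation"],c["fx"],env.read_time())
    for t in ["grease_gun","holder","coupler_nose","nipple_ball","nipple","bearing_bare","capped_nipple"]:
        l=models.landmark_of(c,t)
        print(t,[(w(c,q["at"]).round(4),round(q["confidence"],2)) for q in l[:2]])
env.goto([0.42,0.27,0.34],[np.pi,-0.35,0]); print(env.read_position(),env.read_orientation()); look("w1.png")
env.goto([0.52,0.012,0.28],[np.pi,-0.45,0]); print(env.read_position()); look("w2.png")
E
```

```text
[0.4198 0.2706 0.3398] [-3.1415 -0.3494  0.0013]
w1.png [0.3781 0.351  0.4538] [ 2.8186 -0.349   0.0021] 283.20976076979207 2.8917
grease_gun [(array([0.5327, 0.2692, 0.0773]), 0.62), (array([0.6351, 0.0166, 0.1034]), 0.35)]
holder [(array([ 0.5283,  0.2718, -0.0005]), 0.94)]
coupler_nose []
nipple_ball [(array([0.632 , 0.0112, 0.1324]), 0.48)]
nipple [(array([0.6386, 0.0159, 0.105 ]), 0.55)]
bearing_bare [(array([0.6334, 0.0134, 0.0359]), 0.78)]
capped_nipple []
[0.5201 0.0126 0.2805]
w2.png [0.4672 0.093  0.3898] [ 2.8189 -0.4501  0.0013] 283.20976076979207 4.3833
grease_gun []
holder []
coupler_nose []
nipple_ball [(array([0.6277, 0.0122, 0.1333]), 0.66)]
nipple [(array([0.6357, 0.0163, 0.107 ]), 0.49)]
bearing_bare [(array([0.6331, 0.0151, 0.0375]), 0.94)]
capped_nipple [(array([ 0.6167, -0.1541,  0.1089]), 0.57)]
```

View pics/w1.png

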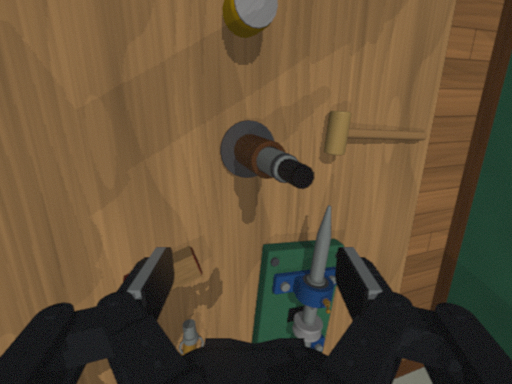

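View pics/w2.png

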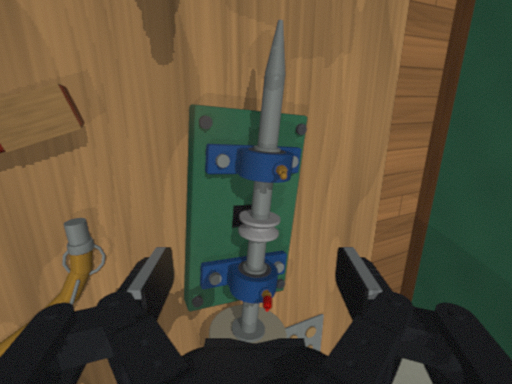

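The bare nipple shows at about (283,172) in w2, and the red cap at (268,302). I'll take a closer view of it from two sides.

```bash
python3 - <<'E'
from h import *
np.set_printoptions(precision=4,suppress=True)
def look(n):
    c=vision.camera("wrist"); print(n,c["eye"],env.read_time())
    u=proj(c,[0.6285,0.012,0.131]); print(u)
    for t in ["nipple_ball","nipple","bearing_bare"]:
        l=models.landmark_of(c,t)
        print(t,[(w(c,q["at"]).round(4),proj(c,w(c,q["at"])).round(1),round(q["confidence"],2)) for q in l[:2]])
    r=models.regions_of(c,"nipple")
    for q in r[:2]:
        ys,xs=np.nonzero(q["pixels"]); print("reg",q["confidence"],len(xs),xs.min(),xs.max(),ys.min(),ys.max())
    x,y=int(u[0]),int(u[1]); x=min(max(x,60),452);y=min(max(y,45),339)
    np.save("pics/"+n+".npy",c["frame"]); import pickle; pickle.dump({k:c[k] for k in c},open("pics/"+n+".pkl","wb"))
    save(c,n+".png",(x-60,y-45,x+60,y+45),6)
env.goto([0.54,-0.05,0.23],[np.pi,-0.3,0]); look("w3")
env.goto([0.60,-0.07,0.25],[np.pi,0.0,0]); look("w4")
c=vision.camera("scene"); x,y=proj(c,[0.6285,0.012,0.131]).astype(int);save(c,"s2.png",(x-40,y-30,x+40,y+30),8)
E
```

```text
w3 [0.5043 0.03   0.345 ] 5.2083
[321.9671 120.7073]
nipple_ball [(array([0.6295, 0.0127, 0.1303]), array([322.7, 119.7]), 0.49)]
nipple [(array([0.6377, 0.0164, 0.1063]), array([317.5, 113.5]), 0.76)]
bearing_bare [(array([0.6329, 0.0143, 0.0305]), array([281. , 112.2]), 0.67), (array([0.3754, 0.0662, 0.0004]), array([14.7, 57.2]), 0.67)]
w4 [0.6002 0.0109 0.3716] 5.925
[289.2902  96.2969]
nipple_ball [(array([0.6274, 0.0097, 0.1308]), array([287.8,  99.3]), 0.7)]
nipple [(array([0.6346, 0.0182, 0.1044]), array([292.9,  89.1]), 0.52)]
bearing_bare [(array([0.6314, 0.0124, 0.0335]), array([281.7,  96.3]), 0.56)]
reg 0.72 162 284 301 91 102
reg 0.51 199 284 303 89 102
```

View pics/w3.png

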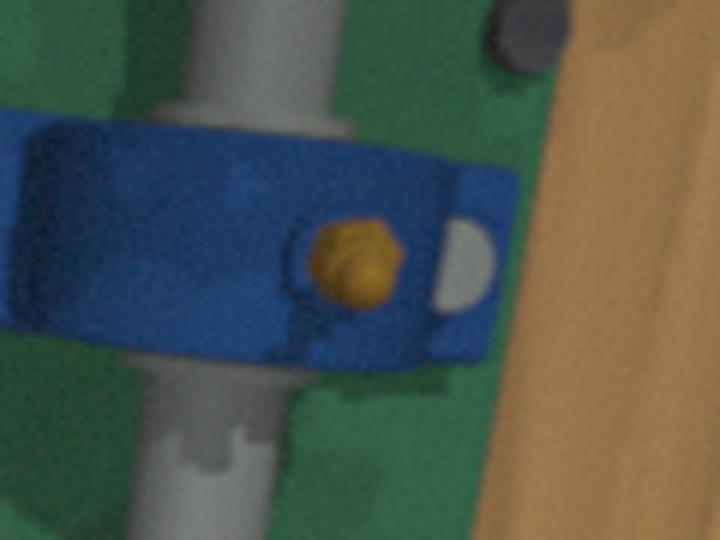

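View pics/w4.png

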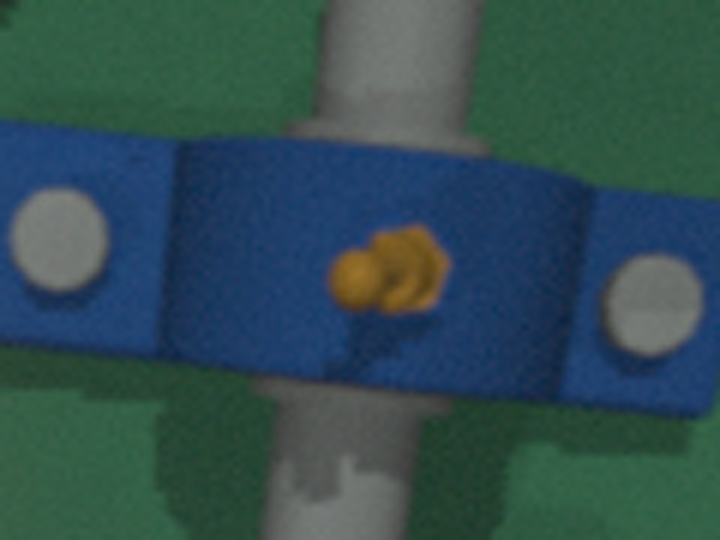

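View pics/s2.png

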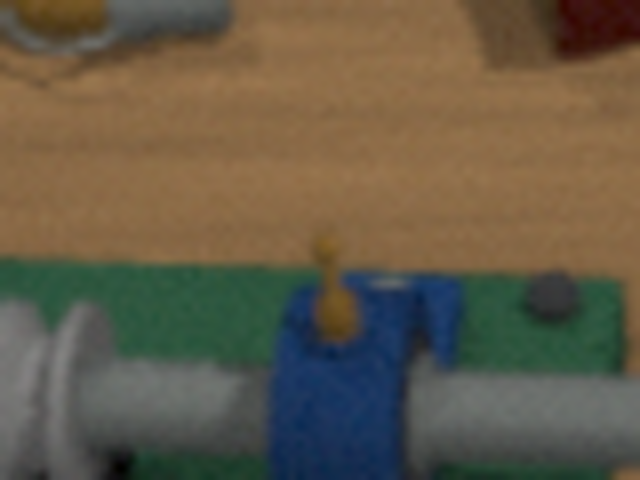

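```bash
python3 - <<'E'
from h import *
import pickle
np.set_printoptions(precision=4,suppress=True)
w3=pickle.load(open("pics/w3.pkl","rb"));w4=pickle.load(open("pics/w4.pkl","rb"))
s=vision.camera("scene"); sx,sy=proj(s,[0.6285,0.012,0.131]).astype(int)
o=lambda c:proj(c,[0.6285,0.012,0.131]).astype(int)
obs=[(w3,o(w3)-[60,45]+np.array([368,283])/6),(w4,o(w4)-[60,45]+np.array([357,281])/6),(s,np.array([sx-40,sy-30])+np.array([325,245])/8)]
def tri(ob):
    A=np.zeros((3,3));b=np.zeros(3)
    for c,u in ob:
        e,d=ray(c,u);M=np.eye(3)-np.outer(d,d);A+=M;b+=M@e
    return np.linalg.solve(A,b)
P=tri(obs);print("ball",P,[(u-proj(c,P)).round(2) for c,u in obs]); print(tri([obs[0],obs[2]]),tri([obs[1],obs[2]]))
for z in (.129,.131,.133):
    e,d=ray(w4,obs[1][1]);print(z,e+d*(z-e[2])/d[2])
for z in (.112,.115,.118):
    e,d=ray(w4,o(w4)-[60,45]+np.array([410,268])/6);print("hex",z,e+d*(z-e[2])/d[2])
# bearing bolts direction at w4
q=[o(w4)-[60,45]+np.array(v)/6 for v in([59,240],[652,304])]
B=[]
for u in q:
    e,d=ray(w4,u);B.append(e+d*(0.055-e[2])/d[2])
print(B,np.degrees(np.arctan2(*(B[1]-B[0])[[1,0]])))
E
```

```text
ball [0.6283 0.0115 0.1312] [array([0.53, 0.85]), array([-0.53,  0.92]), array([0.67, 0.05])]
[0.6286 0.0119 0.1313] [0.6278 0.0118 0.1302]
0.129 [0.6281 0.0108 0.129 ]
0.131 [0.6279 0.0108 0.131 ]
0.133 [0.6277 0.0108 0.133 ]
hex 0.112 [0.6377 0.0126 0.112 ]
hex 0.115 [0.6373 0.0126 0.115 ]
hex 0.118 [0.6368 0.0126 0.118 ]
[array([0.5841, 0.0175, 0.055 ]), array([0.6892, 0.007 , 0.055 ])] -5.724459591520063
```

```bash
python3 - <<'E'
from h import *
import pickle
np.set_printoptions(precision=4,suppress=True)
env.goto([0.625,-0.095,0.185],[np.pi,0.0,0]); print(env.read_position(),env.read_time())
c=vision.camera("wrist"); pickle.dump(c,open("pics/w5.pkl","wb"))
u=proj(c,[0.6285,0.0115,0.131]).astype(int); print(u,c["eye"])
x,y=np.clip(u,[40,30],[472,354]); print(x-40,y-30); save(c,"w5.png",(x-40,y-30,x+40,y+30),10)
for t in ["nipple_ball","nipple"]:
    l=models.landmark_of(c,t); print(t,[(w(c,q["at"]).round(4),proj(c,w(c,q["at"])).round(1),round(q["confidence"],2)) for q in l[:2]])
E
```

```text
[ 0.624  -0.0948  0.1839] 6.625
[263  48] [ 0.624  -0.0144  0.3054]
223 18
nipple_ball [(array([0.6301, 0.0127, 0.1326]), array([266.4,  45.8]), 0.55)]
nipple [(array([0.6368, 0.0172, 0.106 ]), array([275.6,  45.4]), 0.85)]
```

View pics/w5.png

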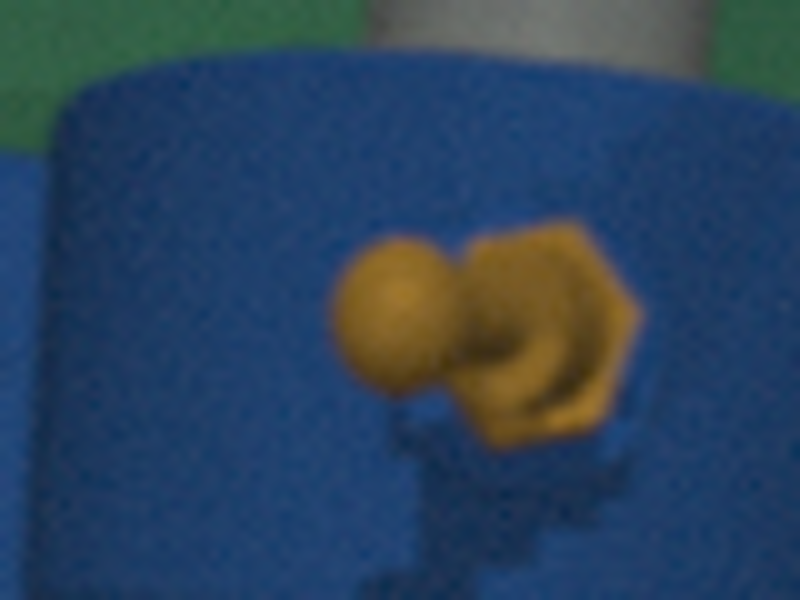

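```bash
python3 - <<'E'
from h import *
import pickle
np.set_printoptions(precision=4,suppress=True)
L=lambda n:pickle.load(open(f"pics/{n}.pkl","rb"))
w3,w4,w5=L("w3"),L("w4"),L("w5")
u5=np.array([262.7,49.5]);
o=lambda c:proj(c,[0.6285,0.012,0.131]).astype(int)
for z in (.129,.131,.133):
    e,d=ray(w5,u5);print(z,e+d*(z-e[2])/d[2])
for z in (.108,.113,.117):
    e,d=ray(w5,[277.,51.3]);print("hex",z,e+d*(z-e[2])/d[2])
# IK feasibility: gun pose, various tool yaws about gun axis
ball=np.array([0.6282,0.0115,0.1312]); psi=np.radians(10)
for psid in (10,):
  psi=np.radians(psid)
  n=np.array([-np.sin(np.pi/6)*np.cos(psi),-np.sin(np.pi/6)*np.sin(psi),np.cos(np.pi/6)])
  for a in range(-90,91,30):
    z=-n
    x0=np.array([np.cos(np.radians(a)),np.sin(np.radians(a)),0]); y=np.cross(z,x0);y/=np.linalg.norm(y);x=np.cross(y,z)
    M=np.stack([x,y,z],1);rpy=R.from_matrix(M).as_euler('xyz')
    for dd in (0.15,0.25):
        p=ball+n*(dd); q=env.solve_ik(p,rpy); print(a,dd,rpy,q if q is None else np.array(q))
for a in range(-90,91,30):
    print(a,env.solve_ik([0.531,0.27,0.172],[np.pi,0,np.radians(a)]))
E
```

```text
0.129 [0.6282 0.0114 0.129 ]
0.131 [0.6281 0.0111 0.131 ]
0.133 [0.6281 0.0108 0.133 ]
hex 0.108 [0.6377 0.0135 0.108 ]
hex 0.113 [0.6373 0.0128 0.113 ]
hex 0.117 [0.6371 0.0122 0.117 ]
-90 0.15 [-2.623   0.0755 -1.5277] [-0.23   -0.4342  2.0793  0.2329  1.0208  1.2439]
-90 0.25 [-2.623   0.0755 -1.5277] [-0.2825 -0.6114  2.0532  0.2363  1.2307  1.2395]
-60 0.15 [-2.6383 -0.1509 -1.1298] [-0.23   -0.4342  2.0793  0.2329  1.0208  0.7871]
-60 0.25 [-2.6383 -0.1509 -1.1298] [-0.2825 -0.6114  2.0532  0.2363  1.2307  0.7827]
-30 0.15 [-2.7596 -0.3673 -0.6669] [-0.23   -0.4342  2.0793  0.2329  1.0208  0.2912]
-30 0.25 [-2.7596 -0.3673 -0.6669] [-0.2825 -0.6114  2.0532  0.2363  1.2307  0.2868]
0 0.15 [-3.0269 -0.512  -0.0564] [-0.23   -0.4342  2.0793  0.2329  1.0208 -0.2775]
0 0.25 [-3.0269 -0.512  -0.0564] [-0.2825 -0.6114  2.0532  0.2363  1.2307 -0.2819]
30 0.15 [ 2.9215 -0.4791  0.6263] [-0.23   -0.4342  2.0793  0.2329  1.0208 -0.8763]
30 0.25 [ 2.9215 -0.4791  0.6263] [-0.2825 -0.6114  2.0532  0.2363  1.2307 -0.8806]
60 0.15 [ 2.7046 -0.2983  1.1836] [-0.23   -0.4342  2.0793  0.2329  1.0208 -1.4208]
60 0.25 [ 2.7046 -0.2983  1.1836] [-0.2825 -0.6114  2.0532  0.2363  1.2307 -1.4252]
90 0.15 [ 2.623  -0.0755  1.6138] [-0.23   -0.4342  2.0793  0.2329  1.0208 -1.8977]
90 0.25 [ 2.623  -0.0755  1.6138] [-0.2825 -0.6114  2.0532  0.2363  1.2307 -1.902 ]
-90 [0.3455 0.0468 1.7579 0.     1.3369 1.9163]
-60 [ 0.3455  0.0468  1.7579 -0.      1.3369  1.3927]
-30 [ 0.3455  0.0468  1.7579 -0.      1.3369  0.8691]
0 [ 0.3455  0.0468  1.7579 -0.      1.3369  0.3455]
30 [ 0.3455  0.0468  1.7579 -0.      1.3369 -0.1781]
60 [ 0.3455  0.0468  1.7579 -0.      1.3369 -0.7017]
90 [ 0.3455  0.0468  1.7579 -0.      1.3369 -1.2253]
```

w5 shows the ball at (262.7,49.5) and the hexagon centred near (277,51), so the nipple leans to -x with a yaw of about +10°. Next I'll look straight down on the gun and grasp it.

```bash
python3 - <<'E'
from h import *
np.set_printoptions(precision=4,suppress=True)
env.move_linear([0.6,-0.05,0.28],v=0.25)
env.goto([0.531,0.20,0.28],[np.pi,0,0]); print(env.read_position(),env.read_time())
c=vision.camera("wrist"); u=proj(c,[0.531,0.271,0.193]); print(c["eye"],u)
x,y=np.clip(u.astype(int),[80,60],[432,324]); print(x-80,y-60); save(c,"g1.png",(x-80,y-60,x+80,y+60),5)
for t in ["grease_gun","holder"]:
    l=models.landmark_of(c,t); print(t,[(w(c,q["at"]).round(4),round(q["confidence"],2)) for q in l[:2]])
import pickle; pickle.dump(c,open("pics/g1.pkl","wb"))
E
```

```text
[0.5313 0.199  0.2792] 8.375
[0.5312 0.2796 0.4004] [254.4198 110.2637]
174 50
grease_gun [(array([0.5309, 0.2687, 0.0747]), 0.86)]
holder []
```

View pics/g1.png

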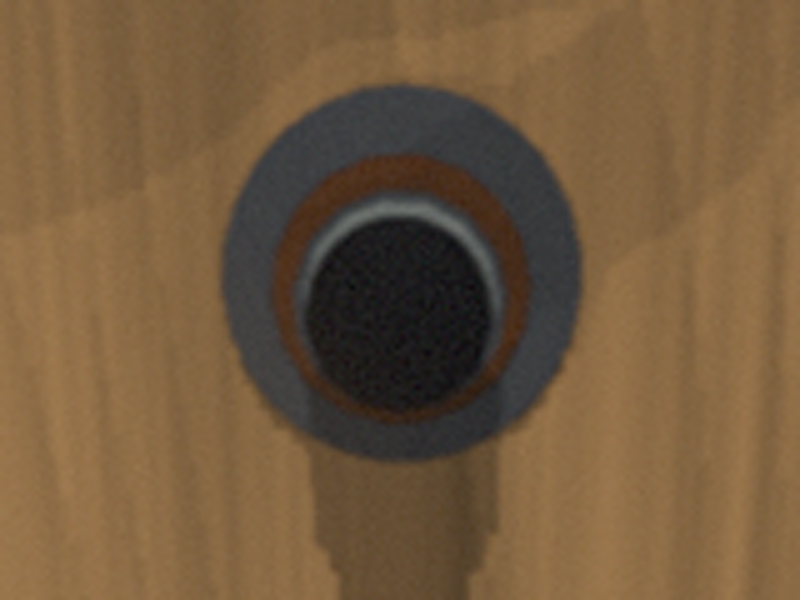

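The handle top is centred at (253.8,112.8) and the holder foot at about (254.2,104.6). Now the grasp.

```bash
python3 - <<'E'
from h import *
import pickle
np.set_printoptions(precision=4,suppress=True)
c=pickle.load(open("pics/g1.pkl","rb"))
def at(u,z): e,d=ray(c,u); return e+d*(z-e[2])/d[2]
T=at([253.8,112.8],.193); F=at([254.2,104.6],.006); print(T,F)
x,y=T[:2]
# approx handle centre
env.goto([x,y,0.26],[np.pi,0,0]); print(env.read_position())
env.move_linear([x,y,0.176],v=0.12); print(env.read_position(),env.read_wrist_force())
env.clamp(100); env.hold(0.3)
print(env.read_width(),env.read_position(),env.read_wrist_force(),env.read_moment(),env.read_time())
c=vision.camera("wrist"); save(c,"g2.png")
E
```

```text
[0.5306 0.2693 0.193 ] [0.5306 0.2705 0.006 ]
[0.5306 0.2693 0.2593]
[0.5312 0.2693 0.177 ] [0.0292 0.2537 0.154 ]
0.025584717107418383 [0.5308 0.2695 0.1767] [-1.2228 -0.1553  5.2358] [0.0383 0.2038 0.0021] 10.65
```

View pics/g2.png

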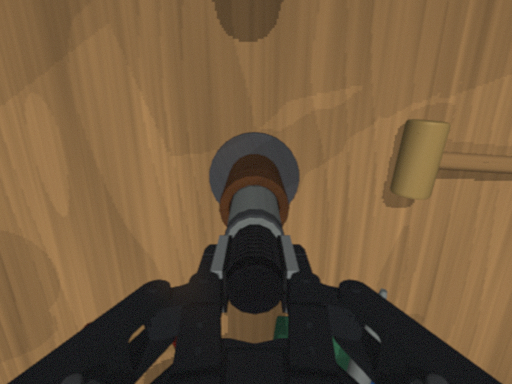

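The handle sits between the pads and the tips are at the step. Lifting now.

```bash
cat >> h.py <<'E'
D=0.1637
BALL=np.array([0.6282,0.0113,0.1312])
def axis(psid=10,tilt=30):
    p=np.radians(psid);t=np.radians(tilt); return np.array([-np.sin(t)*np.cos(p),-np.sin(t)*np.sin(p),np.cos(t)])
def rpy(n,a=0):
    z=-n;x0=np.array([np.cos(a),np.sin(a),0]);y=np.cross(z,x0);y/=np.linalg.norm(y)
    return R.from_matrix(np.stack([np.cross(y,z),y,z],1)).as_euler('xyz')
E
python3 - <<'E'
from h import *
np.set_printoptions(precision=4,suppress=True)
p=env.read_position()
env.move_linear([p[0],p[1],0.30],v=0.1); env.hold(0.2)
print(env.read_width(),env.read_position(),env.read_wrist_force(),env.read_moment(),env.read_time())
n=axis(); o=rpy(n)
env.goto(BALL+n*(D+0.05),o); env.hold(0.3)
P=np.array(env.read_position()); print(P,env.read_orientation(),o,"nose",P+R.from_euler('xyz',env.read_orientation()).as_matrix()[:,2]*D)
print(env.read_wrist_force(),env.read_moment(),env.read_time())
c=vision.camera("wrist"); save(c,"p1.png",None,1.5)
for t in ["coupler_nose","nipple_ball","grease_gun"]:
    l=models.landmark_of(c,t); print(t,[(w(c,q["at"]).round(4),proj(c,w(c,q["at"])).round(1),round(q["confidence"],2)) for q in l[:2]])
c=vision.camera("scene"); save(c,"p1s.png",(130,150,270,270),5)
for t in ["coupler_nose","nipple_ball","grease_gun"]:
    l=models.landmark_of(c,t); print(t,[(w(c,q["at"]).round(4),proj(c,w(c,q["at"])).round(1),round(q["confidence"],2)) for q in l[:2]])
E
```

```text
0.02497507586194555 [0.5306 0.2694 0.2993] [ 0.2444 -0.0094 -5.3263] [-0.051  -0.0558 -0.008 ] 12.2917
[ 0.5232 -0.0065  0.3162] [-3.0267 -0.5113 -0.0548] [-3.0269 -0.512  -0.0564] nose [0.6037 0.0079 0.1744]
[-0.7092 -0.3879 -3.6977] [-0.1145  0.744  -0.047 ] 13.6667
coupler_nose [(array([0.6039, 0.0117, 0.1757]), array([254.8, 175.6]), 0.48)]
nipple_ball [(array([0.6294, 0.0126, 0.1322]), array([255.5, 167.6]), 0.59)]
grease_gun [(array([0.5738, 0.003 , 0.2291]), array([255.3, 198.7]), 0.62)]
coupler_nose [(array([0.6018, 0.0097, 0.1762]), array([195.3, 205.5]), 0.54)]
nipple_ball [(array([0.6271, 0.0165, 0.1245]), array([200.7, 231.1]), 0.49)]
grease_gun [(array([0.5733, 0.0028, 0.2276]), array([189.8, 177.9]), 0.84)]
```

View pics/p1.png

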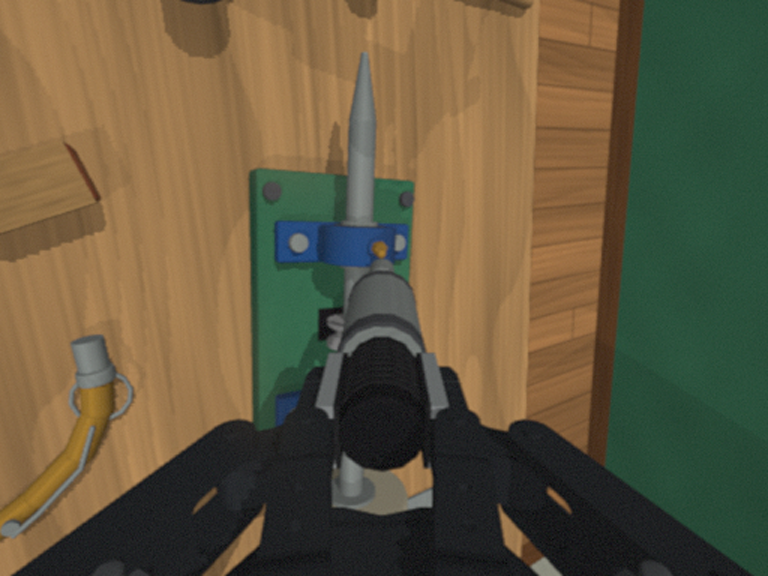

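View pics/p1s.png

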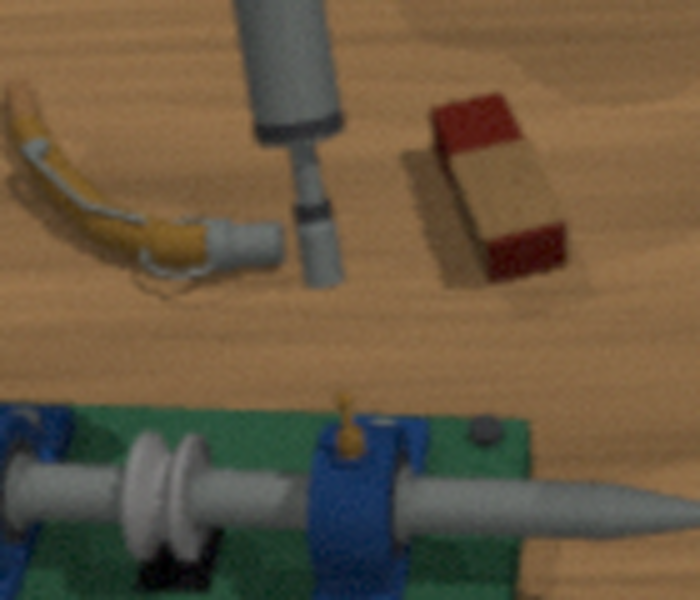

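The gun points straight at the nipple in both views: in the wrist view the nipple is at (380,248), just past the nose, and in the scene crop the nose is at (322,280) with the ball at (343,400). I'll close in and check again.

```bash
python3 - <<'E'
from h import *
np.set_printoptions(precision=4,suppress=True)
n=axis(); o=rpy(n)
env.move_linear(BALL+n*(D+0.009),o,v=0.06); env.hold(0.2)
P=np.array(env.read_position()); print(P,"nose",P+R.from_euler('xyz',env.read_orientation()).as_matrix()[:,2]*D, "want",BALL+n*0.009)
print(env.read_wrist_force(),env.read_moment(),env.read_time())
c=vision.camera("wrist"); save(c,"q1.png",(200,120,320,210),6)
c=vision.camera("scene"); save(c,"q1s.png",(165,195,235,255),10)
c=vision.camera("top"); u=proj(c,BALL).astype(int); save(c,"q1t.png",(u[0]-40,u[1]-30,u[0]+40,u[1]+30),8)
E
```

```text
[ 0.5433 -0.0038  0.2815] nose [0.6241 0.0104 0.1398] want [0.6238 0.0105 0.139 ]
[-0.3314 -0.8766 -3.7438] [-0.1475  0.7464 -0.0262] 15.1
```

View pics/q1.png

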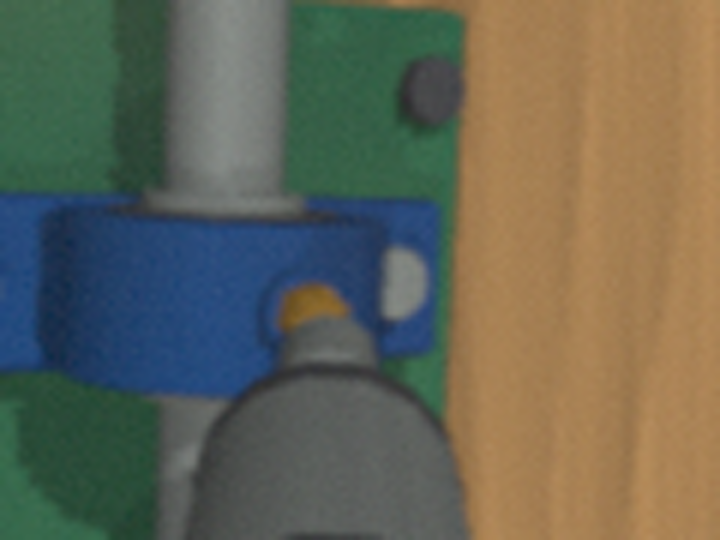

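View pics/q1s.png

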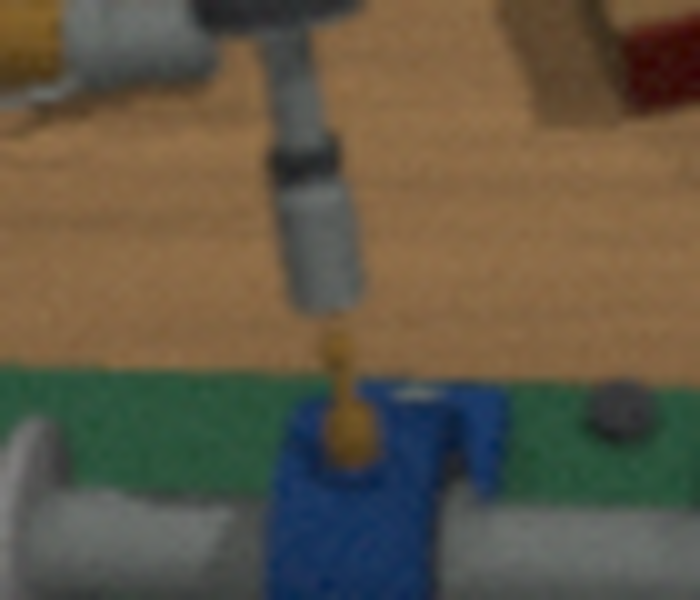

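```bash
python3 - <<'E'
from h import *
np.set_printoptions(precision=1,suppress=True)
c=vision.camera("wrist")
P=np.array(env.read_position()); a=-R.from_euler('xyz',env.read_orientation()).as_matrix()[:,2]
N=P-a*D
f=lambda X:(proj(c,X)-[200,120])*6
for nm,X in dict(nose=N,couptop=N+a*.028,barrelend=N+a*.062,step=N+a*.137,hex=[.6373,.0128,.113],ball=BALL).items(): print(nm,f(X))
s=vision.camera("scene")
g=lambda X:(proj(s,X)-[165,195])*10
for nm,X in dict(nose=N,couptop=N+a*.028,barrelend=N+a*.062,hex=[.6373,.0128,.113],ball=BALL).items(): print(nm,g(X))
E
```

```text
nose [324.5 353.9]
couptop [324.4 401.9]
barrelend [324.2 474.7]
step [323.5 735. ]
hex [317.9 313.2]
ball [323.4 339.8]
nose [321.3 304.3]
couptop [300.1 177. ]
barrelend [273.8  19.5]
hex [342.9 434.5]
ball [328.4 345.4]
```

The residuals between prediction and picture are under 1.5 mm, and the mouth tolerates about 3 mm. I'll shift about 0.7 mm along tool -x and press slowly.

```bash
python3 - <<'E'
from h import *
np.set_printoptions(precision=4,suppress=True)
n=axis(); o=rpy(n); xt=R.from_euler('xyz',o).as_matrix()[:,0]
B=BALL-0.0007*xt
f0=np.array(env.read_wrist_force())
for s in (0.005,0.001,-0.002,-0.004,-0.006,-0.008,-0.0095,-0.011):
    r=env.move_linear(B+n*(D+s),o,v=0.02,threshold=20)
    P=np.array(env.read_position()); f=np.array(env.read_wrist_force())-f0
    print(s,r,"s_act",(P-B)@n-D,"axial",f@n,"lat",f-n*(f@n),env.read_moment(),round(env.read_time(),2))
    if r or f@n>14: break
c=vision.camera("scene"); save(c,"r1s.png",(165,195,235,255),10)
E
```

```text
0.005 False s_act 0.004643411049324947 axial -0.7401377705214067 lat [-0.2117 -0.7572 -0.1963] [-0.1821  0.7274 -0.039 ] 15.7
0.001 False s_act 0.0007378017080477139 axial -0.8477200686449572 lat [-0.037  -0.7042 -0.0917] [-0.1619  0.7406 -0.0344] 16.05
-0.002 False s_act -0.0021791648363122806 axial -0.07736847294455046 lat [-0.0805 -1.1803 -0.1641] [-0.1664  0.7319 -0.0192] 16.35
-0.004 False s_act -0.003453504498951543 axial 3.9626980765840725 lat [-0.7078 -0.8368 -0.4863] [-0.1809  1.0001 -0.0032] 16.6
-0.006 False s_act -0.005636260173963681 axial 2.350602916110693 lat [1.4255 0.6695 0.8776] [-0.0661  0.4457 -0.0101] 16.85
-0.008 False s_act -0.009388457750285018 axial -5.754113750275655 lat [ 2.2995 -1.0117  1.206 ] [-0.1376 -0.2206 -0.0877] 17.1
-0.0095 False s_act -0.009776945339334958 axial -0.7547503259640592 lat [-0.3743 -0.8157 -0.2946] [-0.1216  0.3646 -0.062 ] 17.35
-0.011 False s_act -0.010112169319030806 axial 6.794601569467554 lat [-0.8814 -0.0577 -0.5069] [-0.1469  1.13   -0.0048] 17.6
```

View pics/r1s.png

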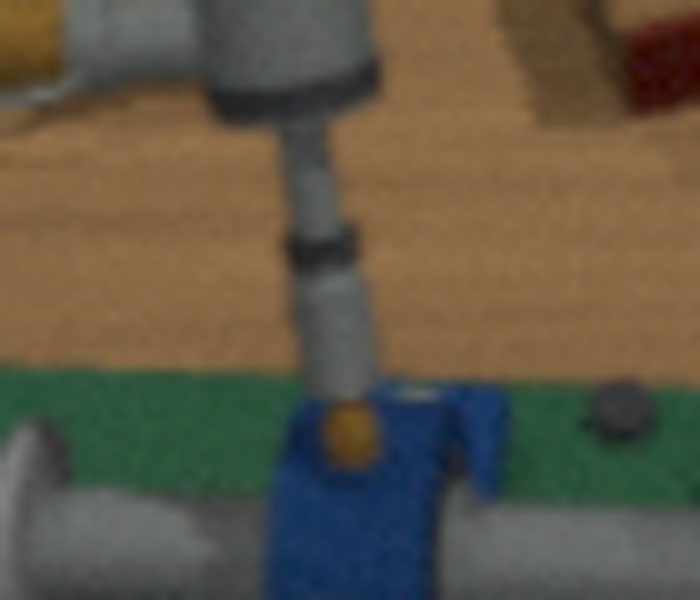

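The snap shows as a force rise, then a drop at s≈-7 mm, and the nipple now bottoms at -10 mm. In the picture the coupler covers the ball down to the neck. Next is the stroke.

```bash
python3 - <<'E'
from h import *
np.set_printoptions(precision=3,suppress=True)
n=axis(); o=rpy(n); xt=R.from_euler('xyz',o).as_matrix()[:,0]
B=BALL-0.0007*xt
f0=np.array([-0.33,-0.88,-3.74]); last=0
for s in (-0.0125,-0.014,-0.016,-0.018,-0.020,-0.022,-0.024,-0.025,-0.026,-0.027):
    r=env.move_linear(B+n*(D+s),o,v=0.02,threshold=20)
    env.hold(0.1)
    P=np.array(env.read_position()); f=np.array(env.read_wrist_force())-f0; sa=(P-B)@n-D
    print(s,r,"s_act",round(sa,4),"axial",round(f@n,2),"lat",f-n*(f@n),np.array(env.read_moment()),round(env.read_time(),2))
    if r or f@n>22 or sa<-0.0247: break
c=vision.camera("scene"); save(c,"t1s.png",(150,180,240,255),8)
for t in ["coupler_nose","grease_gun"]:
    l=models.landmark_of(c,t); print(t,[(w(c,q["at"]).round(4),round(q["confidence"],2)) for q in l[:2]])
c=vision.camera("wrist"); save(c,"t1.png",None,1.5)
for t in ["coupler_nose","grease_gun"]:
    l=models.landmark_of(c,t); print(t,[(w(c,q["at"]).round(4),round(q["confidence"],2)) for q in l[:2]])
E
```

```text
-0.0125 False s_act -0.0109 axial 12.8 lat [-2.452  1.047 -1.289] [-0.165  1.588  0.094] 18.0
-0.014 False s_act -0.0123 axial 13.71 lat [-3.752  1.108 -2.022] [-0.142  1.598  0.105] 18.35
-0.016 False s_act -0.0142 axial 13.8 lat [-2.764  0.606 -1.511] [-0.133  1.679  0.063] 18.7
-0.018 False s_act -0.016 axial 14.27 lat [-3.119 -0.169 -1.79 ] [-0.168  1.678  0.102] 19.05
-0.02 False s_act -0.0179 axial 15.1 lat [-2.536  0.066 -1.435] [-0.083  1.696  0.049] 19.4
-0.022 False s_act -0.0199 axial 16.39 lat [-4.084  0.916 -2.23 ] [-0.128  1.74   0.098] 19.75
-0.024 False s_act -0.0218 axial 16.57 lat [-3.35   0.31  -1.874] [-0.128  1.774  0.142] 20.1
-0.025 False s_act -0.0227 axial 17.78 lat [-2.704  0.516 -1.486] [-0.203  1.835  0.135] 20.45
-0.026 False s_act -0.0237 axial 17.7 lat [-3.239 -0.275 -1.869] [-0.12   1.908  0.153] 20.8
-0.027 False s_act -0.0247 axial 17.58 lat [-4.541  0.289 -2.553] [-0.121  1.889  0.171] 21.15
coupler_nose [(array([0.632, 0.015, 0.126]), 0.64), (array([ 0.693,  0.29 , -0.005]), 0.32)]
grease_gun [(array([0.607, 0.006, 0.165]), 0.7)]
coupler_nose [(array([0.629, 0.014, 0.121]), 0.53)]
grease_gun [(array([0.61 , 0.008, 0.163]), 0.95)]
```

View pics/t1s.png

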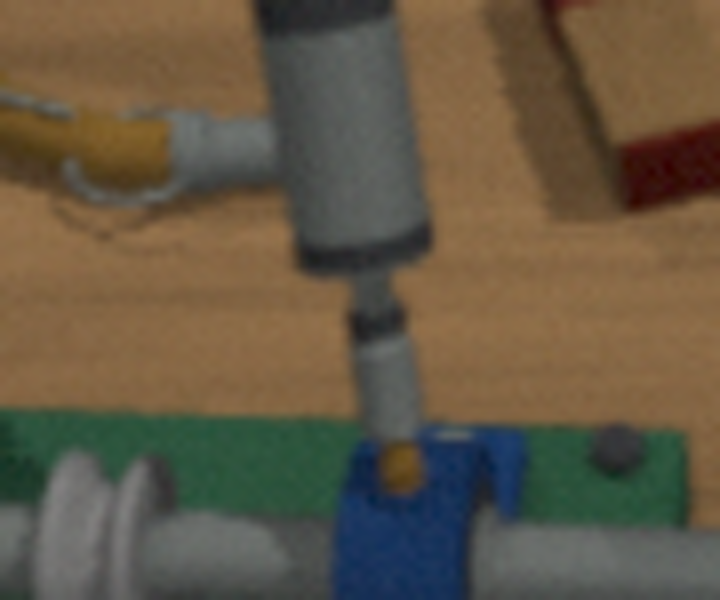

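View pics/t1.png

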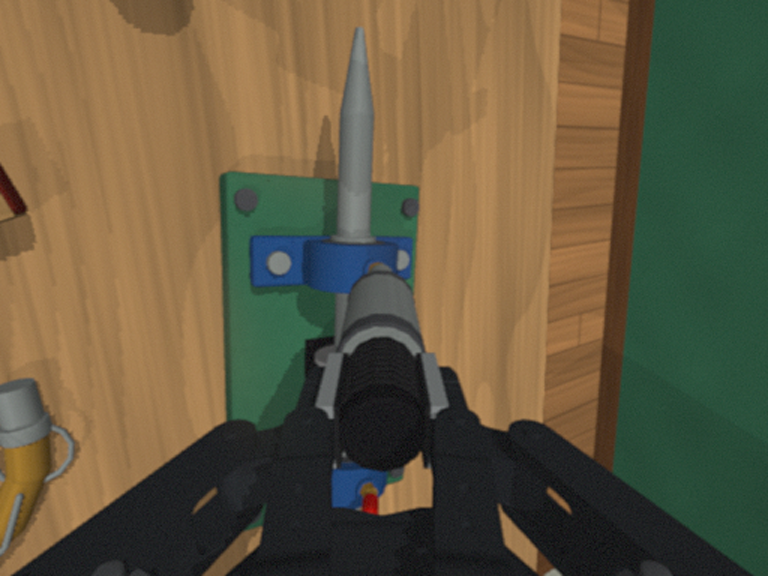

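The barrel has slid about 14 mm, counted from the spring's give at s≈-10.7 mm. The 17.6 N axial force fits the spring curve at that stroke. In the wrist view the gun sits in the fingers as before, with no slip. I'll push 1 mm more for margin, check that it is at rest, then hand in.

```bash
python3 - <<'E'
from h import *
np.set_printoptions(precision=4,suppress=True)
n=axis(); o=rpy(n); xt=R.from_euler('xyz',o).as_matrix()[:,0]
B=BALL-0.0007*xt; f0=np.array([-0.33,-0.88,-3.74])
print(env.move_linear(B+n*(D-0.028),o,v=0.02,threshold=20))
for i in range(3):
    env.hold(0.5)
    P=np.array(env.read_position()); f=np.array(env.read_wrist_force())-f0
    z=R.from_euler('xyz',env.read_orientation()).as_matrix()[:,2]
    print("s",(P-B)@n-D,"ax",f@n,f,"ang",np.degrees(np.arccos(-z@n)),env.read_width(),np.abs(env.read_joint_velocities()).max(),env.read_time())
c=vision.camera("scene"); save(c,"u1.png",None,1.5)
E
```

```text
False
s -0.02563318613673496 ax 17.04965366228106 [-11.7756  -1.8677  12.8046] ang 0.038072751790741086 0.02500639019928305 0.0024290665196770407 22.2
s -0.025646555536920745 ax 18.171166364245785 [-12.7281  -0.084   13.7369] ang 0.03571195258056191 0.02487717658792615 0.002339774628923047 22.7
s -0.025647509176923017 ax 17.46002552397764 [-11.7136  -1.3898  13.3617] ang 0.03527193087956379 0.02488217141872084 0.0026745244676031005 23.2
```

View pics/u1.png

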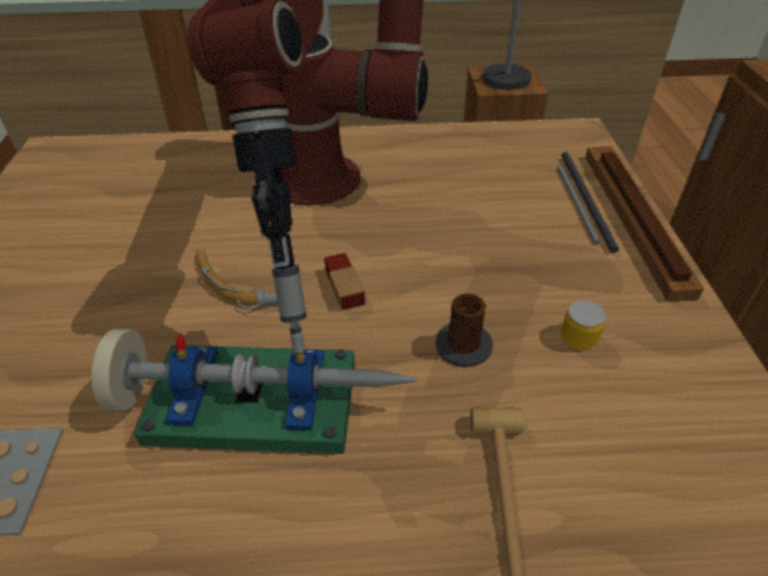

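The scene shows the gun seated on the bare nipple at (298,355). The red cap at (180,345) and all the bystanders are where they were. Handing in.

```bash
python3 -c "
from h import *
env.job_done(); print(env.read_time())"
```

```text
the job is handed in; nothing more can be done
the job is handed in; nothing more can be done
```

I lifted the gun out of its holder by the handle and snapped its coupler onto the bare nipple. I then pushed the body down and handed the job in while still gripping and pushing. The hand-in gave no verdict, so the results below rest on my own last checks.

- **Snap-on:** the axial force rose, then dropped as the jaws rode over the ball, and the coupler then bottomed about 10 mm past the ball centre by my estimate. The expected depth is 8.8 mm; I put the difference down to the 1–2 mm calibration error. I had no direct measurement of how deep the ball sits.
- **Stroke:** about 15 mm of the 18 mm, worked out from how far the tool moved after the spring began to give. An estimate from the pictures, taken 1 mm earlier at about 14 mm by tool travel, read about 13 mm. The 17–18 N axial force fits the spring at about that stroke. The arm was at rest about 23 s into the 48 s allowed.
- **Squareness:** the tool was within 0.1° of my estimated nipple axis. That axis itself is good to a few degrees. A side force of about 3–5 N remained through the stroke.
- **Grip and surroundings:** the finger opening held steady at 25 mm and the gun did not slip in the fingers. In the last picture the red-capped nipple and the loose things on the bench looked undisturbed.

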